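# Shut the lunch box and slide it in under the wire rack

### The arm

A 6-joint arm with a two-finger parallel gripper is mounted at the origin on the work surface. World frame = base frame: x ahead of the robot, y to its left, z up, the work surface at z = 0. Lengths are in m, angles in rad, forces in N, time in s.
With the tool pointing down it reaches from about 0.4 to 0.825 m from the base axis. Payload 7 kg.
Tool frame: the origin (TCP) lies at the very end of the fingers, on their centre line; the grasp point (between the pads) lies 19 mm behind it; z points along the fingers, x is the direction in which the jaws open and shut, and the axes are right-handed (so a half turn about z gives the same grasp; the last joint's range is limited). The gripper opens to 88 mm and grips with 3 to 60 N. Pads are 19 mm wide; open, the fingers measure 130 mm over their backs; the gripper's body (78 mm by 193 mm) begins 47 mm behind the grasp point.
Start: joints at [1.604, 0.359, 0.012, 0, -1.224, -0.288], TCP at [0.17, 0.653, 0.227] pointing down, gripper open.
Joint ranges: [-3.07, 3.07], [-1.43, 2.12], [-1.02, 1.25], [-3.03, 1.67], [-3.05, -0], [-3.03, 3.03]. Speed limits (rad/s): [2.39, 2.39, 3.01, 3.14, 3.14, 3.14].

### API

Orientations are given as [roll, pitch, yaw] about the fixed x, y, z axes, in that order (R = Rz(yaw) Ry(pitch) Rx(roll)).
In Python, from station import telemetry, grab_frame, arm, regions_of, pinpoint gives the robot as it stands. The module is installed in compiled form; this text tells all that it offers.
- The arm moves only by the shell command python3 -m inch 'ROWS' [FORCE]. ROWS is text: rows parted by semicolons, each of 7 numbers parted by spaces: the opening, from 0 (shut) to 1 (fully open), then the shift along the world's x, y, z in cm, then the turn, a rotation vector about the world's x, y, z in degrees. A call has 1 to 12 rows; each row is the pose to reach, as a shift and turn from the pose measured when the call began; what a row does not reach only later rows make up. A row lasts 1/8 s, in which the tool goes at most 62.5 mm and 10.7 degrees, less where a joint would pass 70% of its speed; a pose out of reach is approached as far as the arm can. A call with a gripper value outside its range is refused whole. The fingers move at their own pace and stop on an object; FORCE is the grip in N (left out, the last holds). Time passes only in rows, so rows that repeat a pose let the fingers close. It gives the time, the measured TCP pose, the force and the opening at its end, in the units of the state.
- telemetry.get_state(): the state, without advancing time (a new reading comes with each control period).
- grab_frame(name): name is "scene" or "top" or "wrist"; returns a dict with "pixels" (420x560x3 uint8, red, green, blue), "fx", "fy", "cx", "cy" (pixels), "R" (3x3) and "t" (3): a world point X has camera coordinates R X + t. Camera axes: x right, y down, z forward; pixel columns grow to the right and rows downward; lengths in m; the calibration is good to about 2 mm. A picture is of the moment at which its call begins. There is no depth.
- arm.job_done(): hands the job in, once; it reports no verdict.
Trained networks look in the newest picture that a camera, given by its name, has taken for a name from the list of things; names that differ only in an ending like _2 or _b are one class to them, and where a whole thing is asked for, a point or a joint stands for the part that bears it (a point fixed in the world has none). Each returns a list of dicts, best first, with "p" (0 to 1); they miss things now and then, are a little off and sometimes report something else, mostly with a low value. They report only what shows in the picture. A call takes as long as a camera call. They do not tell look-alikes from the thing itself.
- regions_of(camera, name): "pixels" (420x560 bool, what is visible of it) and "bbox" ([left, top, right, bottom] in pixels, round what is visible of it).
- pinpoint(camera, name): "location" ([column, row] in pixels: a listed point, or the origin of a listed thing).
The state is a dict: "t": time; "q": joint angles; "qd": joint speeds; "joint_efforts": joint torques, N m; "eef_pos": TCP position; "ee_rot": TCP orientation; "force": force on the tool from outside, world axes, zero at the start; "moment": the same for the moment, N m; "width": finger opening in m.
Only numpy, scipy, OpenCV 4.12 (cv2) and the standard library are available. Lean on these libraries where they do the work, as an engineer would, in place of code of your own. Each camera call takes 0.05 s, during which the arm holds its last target. There are 200 camera calls.

### The job

Put the empty lunch box away: first shut its lid fully, then push the closed box in under the wire rack, between the rack's two side loops, until no more than a finger's width of it still sticks out. It must stand flat on the table there, and the rack with the katoris on it, the jar, the plate and the spoon must stay where they are.

Things in the scene. Friction and masses are not known exactly. Their poses are not given: they have to be found in the camera images.
- lunchbox: Round steel lunch box, loose, empty, about 0.4 kg: 151 mm across the rim, wall 48 mm tall, 58 mm with lid shut. Origin: centre of underside. Its x points to the back (hinge); the front (-x) has a push-button catch. Catch and hinge, up to 36 mm wide, stick out to 88 mm from the centre.
- lid (a joint): The box's hinged steel lid, 149 mm across, 10 mm thick. Radians: 0 shut, 1.57 upright, stop at 1.75. Hinge axis parallel to the box's y, 81 mm behind its centre (+x), 48 mm above the table; the lid's front edge is 160 mm from it. Stiff hinge: stays at any angle, moves with 1 to 3 N at the edge. Nothing snaps: it is just pressed down to 0.
- rack: Low chrome wire rack, loose, 1.1 kg, like a bridge. Origin: middle of its footprint. Deck 220 (x) by 208 mm (y), top at 84 mm, 76 mm clear below. Wire side loops at x = +-106 mm (8 mm wire) run along y, lower bar on the table: it is open only at its two y ends, gaps 204 mm wide; use the end facing the box. Stands left or right of the box.
- katoris: Two small pink plastic bowls nested together as one stack, 80 mm across, 48 mm tall, standing on the middle of the rack. Origin: centre of the underside.
- jar: Glass jar with a clamp-latch lid, 90 mm across, 130 mm tall, standing beyond the way from box to rack. Origin: centre of the underside.
- plate: Yellow melamine plate, 170 mm across, 18 mm tall, on the table at the far side. Origin: centre of the underside.
- spoon: Wooden spoon, 200 mm long, lying on the table at the far side, along its own x axis.
Things that resemble listed ones, but are neither listed nor needed, are in the scene too. Leave any brown or pink look-alike of the lunchbox alone. Several things have the shape of the jar; the one meant has the colours described above.

How it is judged:
On the way, in this order (a step that is already met when the one before it is completed fails the run):
1. the lid is shut (value of joint lid below 0.06 rad), for 0.2 s.
2. the shut box is under the rack (value of joint lid below 0.06 rad and y of lunchbox in the frame of rack between -0.052 and 0.052 m and x of lunchbox in the frame of rack between -0.04 and 0.04 m and height (world z) of lunchbox below 0.008 m), for 0.2 s.
At the end, for the whole second after the job is handed in: Lid shut (under 0.06 rad); box flat and still on the table under the rack, its centre within 52 mm of the rack's middle along the rack's y (at most 24 mm of rim sticking out). Rack, jar, plate, spoon within 25 mm and katoris within 30 mm of their start; rack, katoris, jar upright (all of step 2 and angle between each of lunchbox, rack's own z axis and vertical below 0.06 rad and linear speed of lunchbox below 0.02 m/s and distance of each of rack, jar, plate, spoon from where it was at the start of the episode below 0.025 m and distance of katoris from where it was at the start of the episode below 0.03 m and angle between katoris's own z axis and vertical below 0.15 rad and angle between jar's own z axis and vertical below 0.1 rad); the robot touches nothing.
It fails at once if the rack is shifted by more than 25 mm or tipped (distance of rack from where it was at the start of the episode above 0.025 m or angle between rack's own z axis and vertical above 0.15 rad).
It fails at once if the katoris are shifted by more than 30 mm or tipped over (distance of katoris from where it was at the start of the episode above 0.03 m or angle between katoris's own z axis and vertical above 0.3 rad).
It fails at once if the glass jar is shifted by more than 25 mm or tipped (distance of jar from where it was at the start of the episode above 0.025 m or angle between jar's own z axis and vertical above 0.25 rad).
It fails at once if the plate or the spoon is shifted by more than 25 mm (distance of any of plate, spoon from where it was at the start of the episode above 0.025 m).
It also fails if it takes over 70 s, if anything falls off the work surface, if the arm or the gripper's body presses on something with over 40 N, if the wrist force passes 120 N, or if a joint passes its speed limit or range.

## Working session

There is one attempt and no reset: what is moved stays moved. The work goes in short steps, Python scripts to look and compute and a shell command to move; the robot and the scene stay as the last step left them, time stands still between calls to the robot, and variables do not carry over. Pictures are saved under pics/ and viewed, about 8 in all and at most 12, crops included, and the job is handed in when it is done.

```bash
mkdir -p pics; cat > h.py <<'E'
import numpy as np, cv2
from station import telemetry, grab_frame, arm, regions_of, pinpoint
def ray(f,p):
    d=np.array([(p[0]-f['cx'])/f['fx'],(p[1]-f['cy'])/f['fy'],1.]); R=np.array(f['R']);t=np.array(f['t'])
    return -R.T@t, R.T@d
def onz(f,p,z):
    c,d=ray(f,p); return c+d*(z-c[2])/d[2]
def proj(f,X):
    c=np.array(f['R'])@np.array(X)+np.array(f['t']); return np.array([f['fx']*c[0]/c[2]+f['cx'],f['fy']*c[1]/c[2]+f['cy']])
def tri(a,b):
    A=[];y=[]
    for f,p in (a,b):
        c,d=ray(f,p); d=d/np.linalg.norm(d); P=np.eye(3)-np.outer(d,d); A.append(P); y.append(P@c)
    return np.linalg.lstsq(np.vstack(A),np.hstack(y),rcond=None)[0]
def save(f,n): cv2.imwrite('pics/'+n,f['pixels'][:,:,::-1])
E
python3 - <<'E'
from h import *
np.set_printoptions(precision=3,suppress=True)
F={}
for c in ('scene','top'):
    F[c]=grab_frame(c); 
    for n in ('lunchbox','lid','rack','katoris','jar','plate','spoon'):
        for r in pinpoint(c,n)[:4]: print(c,n,round(r['p'],2),np.round(r['location']),onz(F[c],r['location'],0.1 if 0 else 0.0))
cv2.imwrite('pics/a.png',cv2.resize(np.hstack([F['scene']['pixels'],F['top']['pixels']])[:,:,::-1],(800,300)))
save(F['scene'],'s.png');save(F['top'],'t.png')
print(telemetry.get_state())
E
```

```text
scene lunchbox 0.81 [162. 227.] [ 0.249 -0.318  0.   ]
scene lunchbox 0.62 [235. 252.] [ 0.496 -0.261  0.   ]
scene lunchbox 0.61 [157. 303.] [ 0.47  -0.504  0.   ]Traceback (most recent call last):
  File "<stdin>", line 7, in <module>
ValueError: it knows: jar, katoris, lunchbox, plate, rack, spoon
```

```bash
python3 - <<'E'
from h import *
np.set_printoptions(precision=3,suppress=True)
F={}
for c in ('scene','top'):
    F[c]=grab_frame(c); 
    for n in ('lunchbox','rack','katoris','jar','plate','spoon'):
        for r in pinpoint(c,n)[:5]: print(c,n,round(r['p'],2),np.round(r['location']),onz(F[c],r['location'],0.092 if n=='katoris' else 0.0))
save(F['scene'],'s.png');save(F['top'],'t.png')
s=telemetry.get_state();print(s['force'],s['ee_rot'])
E
```

```text
scene lunchbox 0.79 [164. 230.] [ 0.263 -0.325  0.   ]
scene lunchbox 0.76 [237. 252.] [ 0.502 -0.258 -0.   ]
scene lunchbox 0.66 [158. 304.] [ 0.475 -0.506  0.   ]
scene rack 0.59 [319. 174.] [0.464 0.207 0.   ]
scene katoris 0.9 [325. 154.] [0.483 0.208 0.092]
scene jar 0.95 [261. 330.] [ 0.721 -0.408  0.   ]
scene jar 0.81 [357. 242.] [ 0.745 -0.02   0.   ]
scene plate 0.74 [336. 277.] [ 0.769 -0.17   0.   ]
scene spoon 0.55 [392. 204.] [0.749 0.203 0.   ]
top lunchbox 0.76 [421. 244.] [ 0.461 -0.495  0.   ]
top lunchbox 0.65 [360. 316.] [ 0.269 -0.326  0.   ]
top lunchbox 0.62 [335. 229.] [ 0.502 -0.263  0.   ]
top rack 0.81 [160. 245.] [0.457 0.215 0.   ]
top katoris 0.66 [151. 239.] [0.471 0.216 0.092]
top jar 0.82 [242. 139.] [ 0.751 -0.007  0.   ]
top jar 0.78 [385. 147.] [ 0.727 -0.401  0.   ]
top jar 0.19 [164. 140.] [0.749 0.207 0.   ]
top plate 0.96 [298. 130.] [ 0.775 -0.162  0.   ]
top plate 0.56 [334. 231.] [ 0.497 -0.261  0.   ]
top plate 0.51 [165. 142.] [0.743 0.206 0.   ]
top spoon 0.58 [165. 140.] [0.75  0.206 0.   ]
[0.617 0.789 0.127] [ 3.142  0.    -1.826]
```

View pics/s.png

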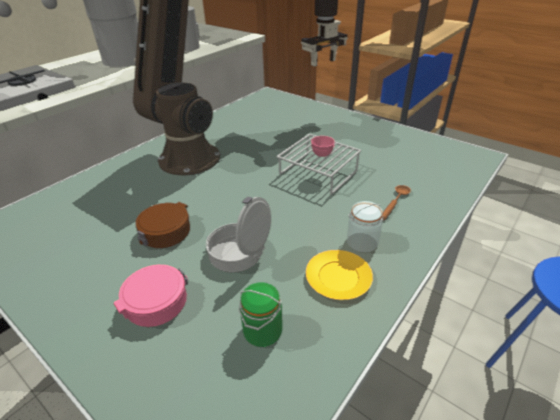

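View pics/t.png

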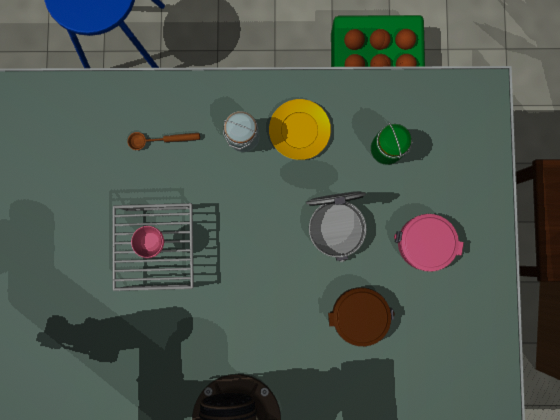

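The scene picture shows three lunchbox candidates: brown at (164,230), pink at (158,304), and steel with its lid open at (237,252). In the top view they are at (360,316), (421,244) and (335,229). The steel one matches the description. The jar meant is the clear glass one at scene (365,225), not the green one at (261,315). I'll check the choice in one crop and refine the positions.

```bash
python3 - <<'E'
from h import *
np.set_printoptions(precision=3,suppress=True)
F={c:grab_frame(c) for c in('scene','top')}
def crop(f,x,y,w=100,h=100): return cv2.resize(f['pixels'][y:y+h,x:x+w,::-1],(400,400),interpolation=cv2.INTER_CUBIC)
for c,px in(('scene',(237,252)),('top',(335,229))):
    for r in regions_of(c,'lunchbox'): print(c,'box',round(r['p'],2),r['bbox'])
    for r in regions_of(c,'rack')[:2]:
        print(c,'rack',round(r['p'],2),r['bbox'])
        if c=='top':
            rr=cv2.minAreaRect(np.argwhere(r['pixels'])[:,::-1].astype(np.float32)); print(rr)
            print([onz(F[c],p,.08) for p in cv2.boxPoints(rr)])
cv2.imwrite('pics/c1.png',np.hstack([crop(F['scene'],190,180),crop(F['top'],290,175)]))
cv2.imwrite('pics/c2.png',np.hstack([crop(F['scene'],270,110),crop(F['top'],105,195)]))
# model circles overlay check: rim centre by triangulation of origin
E
```

```text
scene box 0.78 [208.5, 196.5, 269.7, 274.8]
scene box 0.67 [111.7, 265.9, 187.7, 327.9]
scene box 0.64 [133.4, 199.5, 192.6, 249.4]
scene box 0.34 [315.0, 138.0, 331.3, 154.7]
scene rack 0.69 [211.5, 196.9, 271.4, 277.1]
scene rack 0.6 [274.7, 134.1, 358.9, 195.5]
top box 0.81 [306.1, 187.7, 365.3, 258.1]
top box 0.81 [329.7, 285.2, 396.0, 348.4]
top box 0.75 [392.0, 212.0, 464.2, 267.9]
top box 0.28 [268.1, 99.2, 332.0, 157.4]
top rack 0.66 [110.1, 204.1, 194.0, 289.9]
((152.46401977539062, 246.447998046875), (86.0218505859375, 80.37359619140625), 88.99491119384766)
[array([0.561, 0.323, 0.08 ]), array([0.565, 0.114, 0.08 ]), array([0.344, 0.107, 0.08 ]), array([0.34 , 0.313, 0.08 ])]
```

View pics/c1.png

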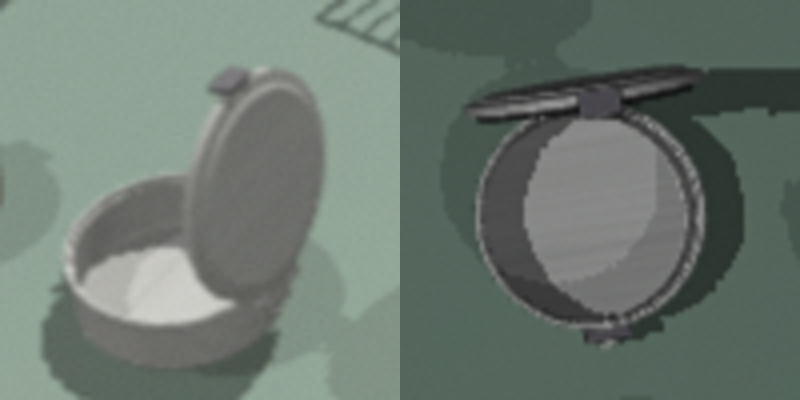

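View pics/c2.png

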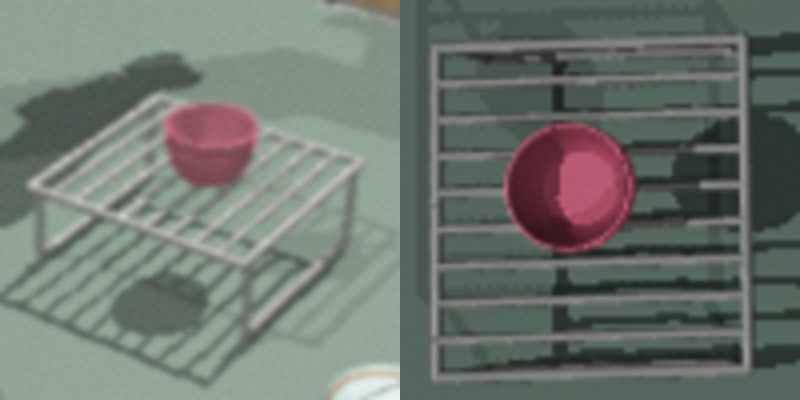

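The crops confirm the steel box: its rim centre is near top (337.5,228.6), the catch near (341,261), and the lid stands near upright at the far side. The rack corners are sharp in the top view. Next I'll compute the geometry.

```bash
python3 - <<'E'
from h import *
from scipy.optimize import least_squares
np.set_printoptions(precision=4,suppress=True)
F={c:grab_frame(c) for c in('scene','top')}
T=lambda x,y,ox,oy,s=0:np.array([ox+(x-s)/4,oy+y/4])
# rack
C=[onz(F['top'],T(x,y,105,195,400),.082) for x,y in((433,40),(745,38),(748,370),(433,380))]
C=np.array(C);print(C,C.mean(0)); print(np.linalg.norm(np.diff(C,axis=0),axis=1))
S=[tri((F['scene'],T(a,b,270,110)),(F['top'],T(x,y,105,195,400))) for (a,b),(x,y) in (((362,158),(433,40)),((248,262),(745,38)),((32,184),(748,370)),((158,96),(433,380)))]
print('tri rack',np.array(S),np.mean(S,0))
# box rim: extents in top, centre, lid tip
f=F['top']
print('rimtop', onz(f,[337.5,228.6],.048),'L/R',onz(f,[309.3,229],.048),onz(f,[365.75,229],.048),'catch',onz(f,[341.3,261],.04))
tip=tri((F['scene'],T(230,80,190,180)),(f,T(600,102,290,175,400))); print('catch tip',tip)
print('scene rim L', onz(F['scene'],T(65,250,190,180),.048))
for w in((470,108),(700,75)): print('lidend z.128',onz(f,T(*w,290,175,400),.128))
for c in F:
  print(c,pinpoint(c,'katoris')[0]['location'])
E
```

```text
[[0.559  0.3182 0.082 ]
 [0.5604 0.1153 0.082 ]
 [0.3476 0.11   0.082 ]
 [0.3406 0.3119 0.082 ]] [0.4519 0.2139 0.082 ]
[0.2029 0.2129 0.202 ]
tri rack [[0.559  0.3179 0.0832]
 [0.564  0.1183 0.0804]
 [0.3497 0.1123 0.0806]
 [0.3418 0.3141 0.0789]] [0.4536 0.2156 0.0808]
rimtop [ 0.5003 -0.2649  0.048 ] L/R [ 0.4992 -0.1909  0.048 ] [ 0.4994 -0.3389  0.048 ] catch [ 0.4156 -0.275   0.04  ]
catch tip [ 0.5584 -0.2552  0.2044]
scene rim L [ 0.4485 -0.3148  0.048 ]
lidend z.128 [ 0.5621 -0.1831  0.128 ]
lidend z.128 [ 0.5828 -0.3261  0.128 ]
scene [324.3, 155.7]
top [153.3, 241.0]
```

```bash
python3 -m inch '0 33 -40 5 0 0 22;0 33 -40 5 0 0 22;0 33 -40 5 0 0 22;0 33 -40 5 0 0 22;0 33 -40 5 0 0 22;0 33 -40 5 0 0 22;0 33 -40 5 0 0 22;0 33 -40 5 0 0 22;0 33 -40 5 0 0 22;0 33 -40 5 0 0 22;0 33 -40 5 0 0 22;0 33 -40 5 0 0 22' 30; python3 -c "
from h import *;s=telemetry.get_state();print(s['q'],s['ee_rot'])"
```

```text
t: 2.8
eef_pos: [0.4996, 0.2539, 0.2765]
ee_rot: [3.141, 0.0, -1.44]
force: [-0.4, -0.3, -0.5]
width: 0.0003
[ 8.19508998e-01  1.41132528e-01 -1.65339749e-01 -1.17994865e-04
 -1.26439361e+00  8.81745648e-01] [ 3.14146744e+00  4.26058388e-05 -1.44037361e+00]
```

```bash
python3 -m inch '0 14 -25 0 0 0 0;0 14 -25 0 0 0 0;0 14 -25 0 0 0 0;0 14 -25 0 0 0 0;0 14 -25 0 0 0 0;0 14 -51 0 0 0 0;0 14 -51 0 0 0 0;0 14 -51 0 0 0 0;0 14 -51 0 0 0 0;0 14 -51 0 0 0 0;0 14 -51 -9 0 0 0;0 14 -51 -9 0 0 0'; python3 -m inch '0 0 0 0 0 0 0'
```

```text
t: 4.3
eef_pos: [0.6383, -0.2543, 0.1829]
ee_rot: [3.138, 0.002, -1.44]
force: [-0.0, 0.3, -0.3]
width: 0.0005
t: 4.42
eef_pos: [0.6373, -0.2527, 0.1805]
ee_rot: [3.134, 0.004, -1.438]
force: [-0.3, -0.4, 0.9]
width: 0.0001
```

```bash
python3 -m inch '0 -4 0 .7 0 0 0;0 -5 -.1 .7 0 0 0;0 -5.7 -.1 .7 0 0 0;0 -6.6 -.2 .6 0 0 0;0 -7.5 -.3 .5 0 0 0;0 -8.5 -.4 .3 0 0 0;0 -9.3 -.5 0 0 0 0;0 -10 -.6 -.3 0 0 0;0 -10.8 -.7 -.6 0 0 0;0 -11.7 -.8 -1.1 0 0 0;0 -12.5 -.9 -1.6 0 0 0;0 -12.5 -.9 -1.6 0 0 0'; python3 - <<'E'
from h import *
F={c:grab_frame(c) for c in('scene','top')}
crop=lambda f,x,y:cv2.resize(f['pixels'][y:y+100,x:x+100,::-1],(400,400),interpolation=cv2.INTER_CUBIC)
cv2.imwrite('pics/d.png',np.hstack([crop(F['scene'],190,180),crop(F['top'],290,175)]))
E
```

```text
t: 5.92
eef_pos: [0.5112, -0.2617, 0.164]
ee_rot: [3.132, 0.004, -1.439]
force: [-0.1, 0.2, 0.8]
width: 0.0008
```

View pics/d.png

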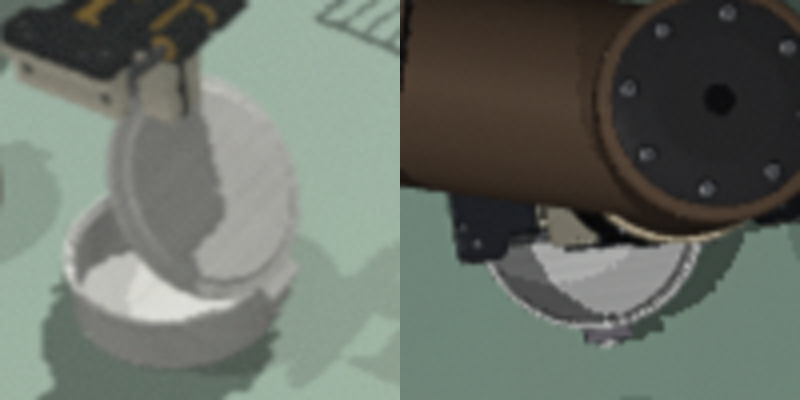

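The box stayed put and the lid is at about 50°. I'll continue along the arc.

```bash
python3 -m inch '0 -1.3 -.2 -1 0 0 0;0 -2 -.3 -1.7 0 0 0;0 -2.7 -.4 -2.4 0 0 0;0 -3.7 -.5 -3.7 0 0 0;0 -4.2 -.6 -4.5 0 0 0;0 -4.7 -.6 -5.4 0 0 0;0 -5.1 -.7 -6.2 0 0 0;0 -5.4 -.7 -7 0 0 0;0 -5.8 -.8 -8.6 0 0 0;0 -6 -.8 -9.8 0 0 0;0 -6.1 -.8 -10.3 0 0 0;0 -6.1 -.8 -10.6 0 0 0'; python3 -m inch '0 0 0 -.1 0 0 0;0 0 0 -.2 0 0 0;0 0 0 -.3 0 0 0;0 0 0 -.3 0 0 0'
```

```text
t: 7.52
eef_pos: [0.451, -0.2697, 0.0584]
ee_rot: [3.132, 0.004, -1.438]
force: [-5.3, 3.2, 18.0]
width: 0.0002
t: 8.02
eef_pos: [0.451, -0.2698, 0.0581]
ee_rot: [3.133, 0.003, -1.437]
force: [-9.1, 7.8, 27.2]
width: 0.0006
```

```bash
python3 -m inch '0 0 0 5 0 0 0;1 0 0 10 0 0 0;1 2 -5 13 0 0 -15;1 6 -11 13 0 0 -26;1 6 -11 13 0 0 -36;1 6 -11 13 0 0 -46;1 6 -11 13 0 0 -56;1 6 -11 13 0 0 -66;1 6 -11 13 0 0 -77;1 6 -11 13 0 0 -92;1 6 -11 13 0 0 -92;1 6 -11 13 0 0 -92'; python3 -m inch '1 0 0 0 7 0 0;1 0 0 0 15 0 0;1 0 0 0 15 0 0;1 0 0 0 15 0 0'; python3 - <<'E'
from h import *
F={c:grab_frame(c) for c in('scene','wrist')}
cv2.imwrite('pics/e.png',np.hstack([cv2.resize(F[c]['pixels'][:,:,::-1],(400,300)) for c in F]))
for r in regions_of('scene','lunchbox'): print(r['p'],r['bbox'])
E
```

```text
t: 9.52
eef_pos: [0.5111, -0.3798, 0.1883]
ee_rot: [3.133, 0.003, -3.042]
force: [0.0, 0.2, 0.1]
width: 0.0875
t: 10.02
eef_pos: [0.511, -0.3802, 0.188]
ee_rot: [2.874, 0.029, -3.046]
force: [-0.2, -0.1, 0.3]
width: 0.0873
0.59 [208.3, 221.5, 262.1, 274.9]
0.58 [116.7, 268.7, 185.0, 327.4]
```

View pics/e.png

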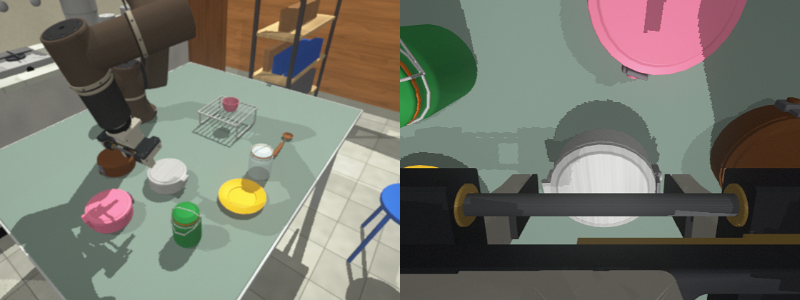

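```bash
python3 -m inch '1 0 1.2 -4 0 0 0;1 0 1.2 -8 0 0 0;1 0 1.2 -11 0 0 0;1 0 1.2 -13 0 0 0;1 0 1.2 -14.5 0 0 0;1 0 1.2 -15.8 0 0 0;1 0 1.2 -15.8 0 0 0'; python3 -m inch '1 -.1 .5 0 0 0 0;1 -.2 1 0 0 0 0;1 -.3 1.5 0 0 0 0;1 -.4 2 0 0 0 0;1 -.5 2.5 0 0 0 0;1 -.6 3 0 0 0 0;1 -.7 3.5 0 0 0 0;1 -.8 4 0 0 0 0;1 -.9 4.5 0 0 0 0;1 -1 5 0 0 0 0'
```

```text
t: 11.05
eef_pos: [0.5109, -0.3669, 0.0301]
ee_rot: [2.873, 0.028, -3.045]
force: [-0.2, -0.4, 0.3]
width: 0.0873
t: 12.3
eef_pos: [0.5009, -0.3168, 0.0302]
ee_rot: [2.873, 0.028, -3.044]
force: [0.6, -3.4, -0.1]
width: 0.0874
```

```bash
python3 -m inch '1 -.2 1.5 0 0 0 0;1 -.4 3 0 0 0 0;1 -.6 4.5 0 0 0 0;1 -.8 6 0 0 0 0;1 -1 7.5 0 0 0 0;1 -1.2 9 0 0 0 0;1 -1.5 10.5 0 0 0 0;1 -1.7 12 0 0 0 0;1 -1.9 13.5 0 0 0 0;1 -2.1 15 0 0 0 0;1 -2.3 16.5 0 0 0 0;1 -2.5 17.5 0 0 0 0'; python3 - <<'E'
from h import *
np.set_printoptions(precision=3,suppress=True)
F={c:grab_frame(c) for c in('scene','top')}
print([(r['p'],r['location'],onz(F['scene'],r['location'],0)) for r in pinpoint('scene','lunchbox')])
print([(r['p'],r['location'],onz(F['top'],r['location'],0)) for r in pinpoint('top','lunchbox')])
save(F['scene'],'f.png')
cv2.imwrite('pics/f.png',np.hstack([cv2.resize(F[c]['pixels'][:,:,::-1],(400,300)) for c in F]))
cv2.imwrite('pics/f.png',np.hstack([cv2.resize(F['scene']['pixels'][100:250,170:370,::-1],(400,300)),cv2.resize(F['top']['pixels'][170:320,100:300,::-1],(400,300))]))
E
```

```text
t: 13.8
eef_pos: [0.4757, -0.1408, 0.0302]
ee_rot: [2.873, 0.028, -3.044]
force: [0.3, -1.7, -1.5]
width: 0.0876
[(0.94, [272.4, 214.2], array([ 0.474, -0.069,  0.   ])), (0.85, [157.0, 303.5], array([ 0.47 , -0.506,  0.   ])), (0.55, [163.8, 229.4], array([ 0.26 , -0.321,  0.   ]))]
[(0.96, [360.6, 314.4], array([ 0.273, -0.329,  0.   ])), (0.86, [262.5, 240.7], array([ 0.47 , -0.066,  0.   ]))]
```

View pics/f.png

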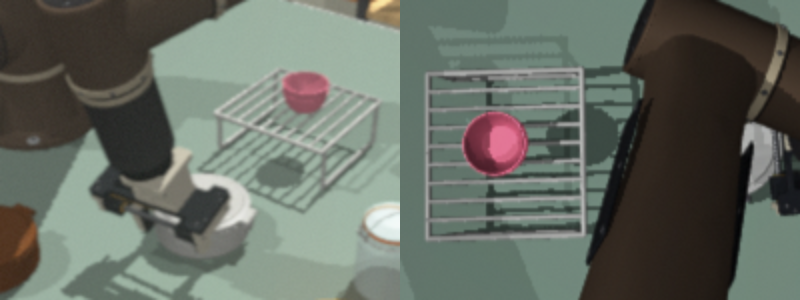

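```bash
python3 -m inch '1 -.3 1.3 0 0 0 0;1 -.5 2.6 0 0 0 0;1 -.7 4 0 0 0 0;1 -.9 5.3 0 0 0 0;1 -1.1 6.6 0 0 0 0;1 -1.2 7.8 0 0 0 0;1 -1.2 8.8 0 0 0 0;1 -1.3 9.8 0 0 0 0;1 -1.3 10.8 0 0 0 0;1 -1.3 11.8 0 0 0 0;1 -1.4 12.8 0 0 0 0;1 -1.4 13.5 0 0 0 0'; python3 - <<'E'
from h import *
np.set_printoptions(precision=3,suppress=True)
F={c:grab_frame(c) for c in('scene','top')}
for c in F: print([(round(r['p'],2),onz(F[c],r['location'],0)) for r in pinpoint(c,'lunchbox')])
cv2.imwrite('pics/g.png',np.hstack([cv2.resize(F['scene']['pixels'][100:250,220:420,::-1],(400,300)),cv2.resize(F['top']['pixels'][170:320,100:300,::-1],(400,300))]))
E
```

```text
t: 15.5
eef_pos: [0.4615, -0.0058, 0.0302]
ee_rot: [2.873, 0.028, -3.044]
force: [-0.3, -2.7, 0.3]
width: 0.0879
[(0.77, array([ 0.478, -0.51 ,  0.   ])), (0.59, array([0.455, 0.07 , 0.   ])), (0.56, array([ 0.265, -0.326,  0.   ]))]
[(0.86, array([ 0.468, -0.497,  0.   ])), (0.71, array([0.456, 0.067, 0.   ])), (0.68, array([ 0.278, -0.326,  0.   ]))]
```

View pics/g.png

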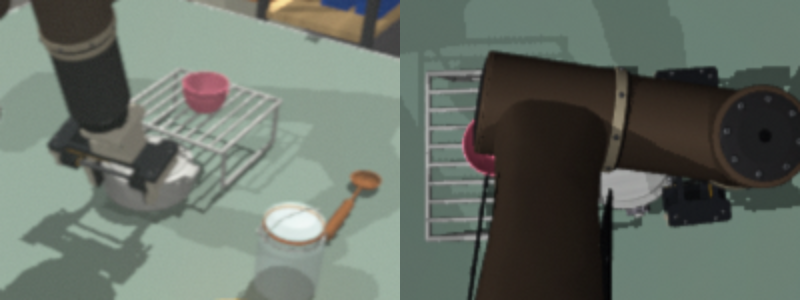

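The box is centred at the rack's mouth, at about (0.456, 0.069). I'll push it another 10.3 cm.

```bash
python3 -m inch '1 0 1 0 0 0 0;1 0 2 0 0 0 0;1 0 3 0 0 0 0;1 0 4 0 0 0 0;1 0 5 0 0 0 0;1 0 5.5 0 0 0 0' && python3 -m inch '1 0 1 0 0 0 0;1 -.1 2 0 0 0 0;1 -.1 3 0 0 0 0;1 -.1 4 0 0 0 0;1 -.1 4.5 0 0 0 0;1 -.1 4.8 0 0 0 0;1 -.1 4.8 0 0 0 0'; python3 - <<'E'
from h import *
np.set_printoptions(precision=3,suppress=True)
F={c:grab_frame(c) for c in('scene','top')}
for c in F:
  for n,z in(('lunchbox',0),('rack',0),('katoris',.084)): print(c,n,[(round(r['p'],2),onz(F[c],r['location'],z)) for r in pinpoint(c,n)])
E
```

```text
t: 16.45
eef_pos: [0.4616, 0.0498, 0.0302]
ee_rot: [2.872, 0.028, -3.043]
force: [-0.1, -3.0, 0.2]
width: 0.0877
t: 17.32
eef_pos: [0.4606, 0.098, 0.0302]
ee_rot: [2.872, 0.028, -3.043]
force: [0.3, -0.2, 0.5]
width: 0.0877
scene lunchbox [(0.89, array([ 0.477, -0.504,  0.   ])), (0.7, array([0.458, 0.168, 0.   ])), (0.57, array([ 0.267, -0.327,  0.   ])), (0.41, array([0.398, 0.339, 0.   ]))]
scene rack []
scene katoris [(0.77, array([0.474, 0.218, 0.084])), (0.3, array([0.78 , 0.096, 0.084]))]
top lunchbox [(0.93, array([ 0.267, -0.327,  0.   ])), (0.81, array([ 0.464, -0.51 ,  0.   ]))]
top rack []
top katoris []
```

```bash
python3 -m inch '1 0 .3 0 0 0 0;1 0 .6 0 0 0 0;1 0 .6 0 0 0 0;1 0 -3 0 0 0 0;1 0 -8 0 0 0 0;1 0 -14 3 0 0 0;1 0 -20 8 0 0 0;1 0 -26 12 0 0 0;1 0 -32 15 0 0 0;1 0 -38 15 0 0 0;1 0 -38 15 0 0 0;1 0 -38 15 0 0 0'; python3 - <<'E'
from h import *
np.set_printoptions(precision=3,suppress=True)
F={c:grab_frame(c) for c in('scene','top')}
for c in F:
  for n,z in(('lunchbox',0),('rack',0),('katoris',.084),('jar',0),('plate',0),('spoon',0)): print(c,n,[(round(r['p'],2),onz(F[c],r['location'],z)) for r in pinpoint(c,n)[:3]])
cv2.imwrite('pics/i.png',np.hstack([cv2.resize(F['scene']['pixels'][110:210,270:370,::-1],(400,400),interpolation=2),cv2.resize(F['top']['pixels'][195:295,105:205,::-1],(400,400),interpolation=2)]))
E
```

```text
t: 19.23
eef_pos: [0.4609, -0.284, 0.1801]
ee_rot: [2.872, 0.028, -3.046]
force: [-0.7, 1.2, -1.2]
width: 0.0878
scene lunchbox [(0.94, array([ 0.274, -0.325,  0.   ])), (0.8, array([ 0.466, -0.509,  0.   ]))]
scene rack [(0.92, array([0.459, 0.2  , 0.   ]))]
scene katoris [(0.84, array([0.471, 0.214, 0.084]))]
scene jar [(0.78, array([ 0.72 , -0.407,  0.   ])), (0.77, array([ 0.758, -0.014, -0.   ]))]
scene plate [(0.56, array([ 0.769, -0.172,  0.   ])), (0.15, array([0.752, 0.202, 0.   ]))]
scene spoon [(0.55, array([0.753, 0.197, 0.   ]))]
top lunchbox [(0.8, array([0.456, 0.179, 0.   ])), (0.78, array([ 0.275, -0.328,  0.   ]))]
top rack [(0.89, array([0.449, 0.215, 0.   ]))]
top katoris [(0.65, array([0.469, 0.219, 0.084]))]
top jar [(0.94, array([ 0.754, -0.015,  0.   ])), (0.77, array([ 0.722, -0.404,  0.   ]))]
top plate [(0.87, array([ 0.768, -0.157,  0.   ]))]
top spoon [(0.58, array([0.74 , 0.206, 0.   ]))]
```

View pics/i.png

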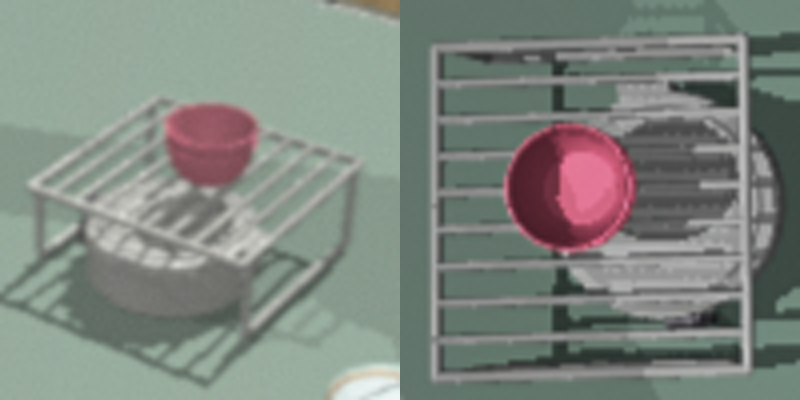

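```bash
python3 - <<'E'
from h import *
f=grab_frame('top'); print(onz(f,[200,245],.048),onz(f,[200,245],.058),onz(f,[192,245],.08))
E
python3 -m inch '1 0 0 0 0 0 0;1 0 0 0 0 0 0;1 0 0 0 0 0 0;1 0 0 0 0 0 0'
```

```text
[0.45670287 0.09658139 0.048     ] [0.45645641 0.09497425 0.058     ] [0.45587726 0.11207618 0.08      ]
t: 20.48
eef_pos: [0.4607, -0.2822, 0.1803]
ee_rot: [2.872, 0.028, -3.043]
force: [0.5, 1.1, -0.4]
width: 0.0877
```

```bash
python3 -c "
from h import *;print(arm.job_done())"
```

```text
the job is handed in; nothing more can be done
None
```

I shut the steel lunch box's lid, pushed the box in under the rack, backed the arm off and handed the job in at about 20.5 s of the 70 s; no verdict was reported.

- **Lid:** I swung it down with the closed fingers and pressed it. The fingertips stopped at z = 58 mm under about 27 N, which is the given shut height.
- **Box position:** its centre is 35 to 42 mm short of the rack's middle along the rack's y (limit 52 mm). The range comes from two measurements: the network puts the centre at y = 0.179 m, and the visible rim edge puts it at 0.172 m. That leaves about 7 to 15 mm of rim sticking out. Sideways the box is within about 5 mm of centre.
- **Other things:** the rack corners and katoris sit at the same pixels as in the first crop. The jar, plate and spoon read within about 15 mm of their first readings, which I take as network scatter since the arm never went near them.
- **Checks that disagreed or failed:** in the last look the scene-camera network did not find the box under the rack, and put the rack origin about 15 mm off in y from the top view. The crops contradict that, showing the rack unmoved and the box flat under it. I did not measure the final lid angle directly.

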